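# Seat the specimen carrier in the microscope stage and run the stage in

## Robot

A 7-joint arm with a two-finger parallel gripper is mounted at the origin on the work surface. World frame = base frame: x ahead of the robot, y to its left, z up, the work surface at z = 0. Lengths are in mm, angles in rad, forces in N, time in s.
With the tool pointing down it reaches from about 400 to 900 mm from the base axis. Payload 5.5 kg.
Tool frame: the origin (TCP) lies on the centre line of the jaws, within the pads' length; the fingertips stand 11 mm ahead of it and the grasp point (between the pads) lies 8 mm behind it; z points along the fingers, y is the line along which they close (so a half turn about z gives the same grasp; the last joint's range is limited). The gripper opens to 85 mm and grips with 20 to 120 N. Pads are 22 mm wide; open, the fingers measure 114 mm over their backs; the gripper's body (76 mm by 85 mm) begins 54 mm behind the grasp point. The pads swing forward as they close: fully open they stand 13 mm farther back than shut.
Start: joints at [-0.874, 0.501, -0.427, 1.55, 0.221, 1.138, -0.21], TCP at [273.173, 589.81, 242.31] pointing down, gripper open.
Joint ranges: [-2.88, 2.88], [-0.31, 2.03], [-1.54, 1.56], [0.2, 2.42], [-1.41, 4.55], [0.19, 2.02], [-2.57, 2.57]. Speed limits (rad/s): [2.57, 2.57, 3.14, 3.14, 3.14, 3.14, 3.14].

## Interface

Orientations are given as a unit quaternion [x, y, z, w].
In Python, from station import * gives the robot as it stands.
- The arm moves only by the tool carry_out, never from a script. Its argument "steps" is text: rows parted by semicolons, each of 5 numbers parted by spaces: the shift along the tool's x, y, z in mm, then the turn about the tool's z in rad, then the opening, from 0 (shut) to 1 (fully open). A call has 1 to 20 rows; each row shifts and turns the commanded pose from where the row before left it, along the tool's axes as they then stand; what a row does not reach is not made up. A row lasts 1/8 s, in which the tool goes at most 62.5 mm and 10.7 degrees, less where a joint would pass 70% of its speed; a pose out of reach is approached as far as the arm can. A call is refused whole if a number of a shift passes 62.5 or a number of a turn 0.188, either way. A call with a gripper value outside its range is refused whole. The fingers move at their own pace and stop on an object; the grip force is fixed at half the most. Time passes only in rows, so rows that do not move let the fingers close. It gives the time, the measured TCP pose, the force, the opening and the grip force at its end, in the units of the state.
- get_obs(): the state, without advancing time (a new reading comes with each control period).
- read_camera(name): name is "side" or "top"; returns a dict with "color" (420x560x3 uint8, blue, green, red), "z_map" (420x560 float32, mm along the optical axis (not along the pixel's ray), 0 where there is no reading), "fx", "fy", "cx", "cy" (pixels), "dist" ([k1, k2, p1, p2, k3] as OpenCV has them; the pictures are not rectified), "view" (4x4, takes a point from world to camera coordinates). Camera axes: x right, y down, z forward; pixel columns grow to the right and rows downward; lengths in mm; the calibration is good to about 2 mm. A picture is of the moment at which its call begins.
- finish_job(): hands the job in; it is judged then, once.
Trained networks look in the newest picture that a camera, given by its name, has taken for a name from the list of things; names that differ only in an ending like _2 or _b are one class to them, and where a whole thing is asked for, a point or a joint stands for the part that bears it (a point fixed in the world has none). Each returns a list of dicts, best first, with "score" (0 to 1); they miss things now and then, are a little off and sometimes report something else, mostly with a low value. They report only what shows in the picture. A call takes as long as a camera call. They do not tell look-alikes from the thing itself.
- spot_in(camera, target): "position" ([column, row] in pixels, amid what is visible of it).
- silhouettes(camera, target): "region" (420x560 bool, what is visible of it) and "position" ([column, row] in pixels, amid what is visible of it).
The state is a dict: "clock": time; "joint_pos": joint angles; "dq": joint speeds; "tau": joint torques, N m; "tool_pos": TCP position; "ee_rot": TCP orientation; "force": force on the tool from outside, world axes, zero at the start; "moment": the same for the moment, N m; "grip_width": finger opening in mm; "grip_force": force on a finger pad.
Only numpy, scipy, OpenCV 4.12 (cv2) and the standard library are available. Lean on these libraries where they do the work, as an engineer would, in place of code of your own. Each camera call takes 0.05 s, during which the arm holds its last target. There are 200 camera calls.

## Task

Slide the blue specimen carrier across the stage, without lifting it off the stage, and shuffle it until it drops fully home in the keyed pocket, yellow key in yellow slot. Then gently push the stage all the way in under the microscope (the red plate on its side is there to push on), with the carrier still fully seated. Keep off the microscope head and leave the bottle, the case and the screwdriver where they are.

Things in the scene. Friction and masses are not known exactly. Their poses are not given: they have to be found in the camera images.
- carrier_center (a point): Centre of the loose carrier: a blue plate 100 mm along its y, 76 along x, 18 thick, 0.3 to 0.55 kg, three small round specimens on top (looks only). A yellow key tab 30 mm wide, 18 thick, sticks out 14 mm from the middle of its +x edge (x = 38 to 52 mm). Starts flat on the stage's deck, on the robot's side of the pocket, shifted sideways and turned up to 0.3 rad.
- pocket (a point): Centre of the pocket's black floor, 48 mm above the bench; moves with the stage. z up, y along the stage's travel, x away from the robot. Straight-walled, 8 mm deep, 82 mm (x) by 106 mm (y): 3 mm play on each side. A carrier fully home is level, its x along this x, its centre 9 mm above this point, its top 10 mm proud of the deck.
- key_slot (a point): Middle of the yellow floor of the pocket's key slot, level with the pocket's floor: 36 mm wide (y), running from the pocket's +x wall (x = 41 mm from the pocket's centre) to x = 58 mm. Same axes as the pocket; moves with the stage.
- deck (a point): Middle of the flat aluminium deck where the carrier starts, on the robot's side of the pocket, 8 mm above the pocket's floor (56 mm above the bench). In the pocket's frame the deck spans x = -155 to 70 mm and y = -85 to 85 mm round the pocket. Moves with the stage.
- push_plate (a point): Middle of the top outer edge of the stage's red push plate: upright, 90 mm long (x), 12 thick (y), 54 tall, top 32 mm above the pocket's floor. It stands off the stage's -y side, its outer face (this point) at y = -127 mm, x = 25 mm from the pocket's centre. Same axes as the pocket. Push it to +y; the space outside it is free.
- stage (a joint): Travel of the stage in m along the pocket's +y: 0 = out (loading place), 0.180 = at the inner stop, pocket under the objective. Starts at 0 to 0.02, slides with about 9 N of friction, stays where it is left; sliding the carrier about on the deck (2 to 6 N) does not normally move it.
- objective (a point): Lower tip of the microscope's objective, fixed, 106 mm above the bench. The cream head over it (70 mm wide, underside 150 mm, eyepiece top 240 mm above the bench) reaches to +y, to a column 155 mm further on. With the stage at 0 the pocket's centre is 180 mm to its -y side. Same axes as the pocket.
- head: The fixed microscope head and column; its origin is on the bench below the place of the pocket's centre with the stage at 0. Not to be knocked.
- cleaner_mid (a point): Middle of a white cleaner bottle, 60 mm across, 130 mm tall, standing on the bench; leave alone.
- case_mid (a point): Middle of a closed grey and white case 90 x 130 x 42 mm lying on the bench; leave alone.
- driver_grip (a point): Handle of a screwdriver 160 mm long lying on the bench; leave alone.
There are look-alikes about, which are no part of the job. Of the things that look like the part that bears carrier_center, the largest one is meant.

How it is judged (in metres and radians):
On the way, in this order (a step that is already met when the one before it is completed fails the run):
1. the carrier is fully home in the pocket, level (z of carrier_center in the frame of pocket below 0.011 m and horizontal distance between carrier_center and pocket below 0.007 m and angle between the x axis of carrier_center and the x axis of pocket, either way round below 0.12 rad and angle between carrier_center's own z axis and vertical below 0.04 rad), for 0.2 s.
2. the stage is all the way in (value of joint stage above 0.174 m), for 0.2 s.
At the end, for the whole second after the job is handed in: The carrier lies fully home in the pocket (centre less than 11 mm above the pocket's floor, within 7 mm of its middle, square within 0.12 rad and level within 0.04 rad), and the stage is at rest all the way in (joint over 0.174 m) (all of step 1 and value of joint stage above 0.174 m and velocity of joint stage below 0.01 m/s); the robot touches nothing.
It fails at once if the carrier is lifted off the stage (centre more than 32 mm above the pocket's floor, 15 mm over lying on the deck) or falls off it (z of carrier_center in the frame of pocket above 0.032 m or z of carrier_center in the frame of pocket below -0.01 m).
It fails at once if the stage is slammed in (faster than 0.4 m/s) (velocity of joint stage above 0.4 m/s).
It fails at once if the microscope head is knocked (over 5 N) (contact force between head and the arm above 5 N or contact force between head and the fingers above 5 N).
It fails at once if a bystander is moved more than 25 mm (distance of any of cleaner_mid, case_mid, driver_grip from where it was at the start of the episode above 0.025 m).
It also fails if it takes over 67 s, if anything falls off the work surface, if the arm or the gripper's body presses on something with over 40 N, if the wrist force passes 120 N, or if a joint passes its speed limit or range.

## Working session

There is one attempt and no reset: what is moved stays moved. The work goes in short steps, Python scripts to look and compute and a tool call to move; the robot and the scene stay as the last step left them, time stands still between calls to the robot, and variables do not carry over. Pictures are saved under pics/ and viewed, at most 10 in all, crops included, and the job is handed in when it is done.

Besides the shell and the picture viewer there is one more tool, called by a JSON object that holds its "method" and its "body", one argument or row to a line. carry_out: Moves the arm, as the interface text tells. Its arguments: {"type":"object","properties":{"steps":{"type":"string"}},"required":["steps"]}

```bash
mkdir -p pics
cat > h.py <<'E'
from station import *
import numpy as np, cv2
def cam(n): return read_camera(n)
def world(c,uv,z=None):
    """pixel -> world; with z: intersect plane at height z, else use depth map"""
    K=np.array([[c["fx"],0,c["cx"]],[0,c["fy"],c["cy"]],[0,0,1.]]);V=np.array(c["view"])
    uv=np.atleast_2d(np.array(uv,float))
    n=cv2.undistortPoints(uv[:,None],K,np.array(c["dist"],float))[:,0]
    d=np.c_[n,np.ones(len(n))];R=V[:3,:3];o=-R.T@V[:3,3]
    if z is None:
        i=np.clip(uv.round().astype(int),0,[559,419]);s=c["z_map"][i[:,1],i[:,0]][:,None];return (s*d)@R+o
    w=d@R;return o+w*((z-o[2])/w[:,2])[:,None]
E
python3 - <<'E'
from h import *
for n in("side","top"):
    c=cam(n);cv2.imwrite(f"pics/{n}0.png",c["color"])
    for t in("carrier_center","pocket","key_slot","push_plate","objective","deck","cleaner_mid","case_mid","driver_grip"):
        for s in spot_in(n,t)[:3]: print(n,t,round(s["score"],2),np.round(s["position"]),world(c,s["position"])[0].round())
o=get_obs();print(o["clock"],o["tool_pos"],o["ee_rot"])
E
```

```text
side carrier_center 0.97 [285. 212.] [554. -22.  72.]
side carrier_center 0.8 [232. 252.] [394. -77.  13.]
side carrier_center 0.68 [222. 203.] [395. 101.  13.]
side pocket 0.81 [322. 228.] [643. -79.  46.]
side pocket 0.51 [215. 115.] [427. 438.  61.]
side key_slot 0.68 [318. 230.] [630. -81.  48.]
side push_plate 0.59 [319. 231.] [630. -91.  56.]
side objective 0.59 [323. 120.] [712. 178. 198.]
side deck 0.8 [322. 230.] [638. -92.  60.]
side cleaner_mid 0.56 [215. 110.] [429. 436.  82.]
side cleaner_mid 0.48 [319. 226.] [635. -70.  50.]
side case_mid 0.63 [339. 380.] [ 566. -482.   40.]
side driver_grip 0.98 [231. 392.] [ 327. -450.   22.]
side driver_grip 0.49 [323. 118.] [714. 189. 198.]
top carrier_center 0.91 [303. 252.] [394. -63.  11.]
top carrier_center 0.81 [288. 194.] [555. -16.  71.]
top carrier_center 0.68 [302. 165.] [640. -56.  47.]
top pocket 0.86 [299. 163.] [644. -46.  48.]
top pocket 0.18 [194. 124.] [706. 210. 238.]
top key_slot 0.81 [298. 164.] [642. -44.  45.]
top push_plate 0.72 [302. 166.] [637. -54.  45.]
top objective 0.88 [191. 124.] [707. 217. 239.]
top deck 0.56 [301. 164.] [641. -52.  44.]
top cleaner_mid 0.62 [112. 237.] [434. 452. 105.]
top case_mid 0.87 [444. 195.] [ 560. -458.   40.]
top driver_grip 0.69 [441. 276.] [ 331. -453.   25.]
1.0 [273.1896632  589.80242038 242.31551229] [ 2.15197015e-01  9.76570655e-01  2.07528303e-05 -7.21353634e-06]
```

Run:
```python
import cv2
a=cv2.imread("pics/top0.png")[90:300,180:460];cv2.imwrite("pics/top0c.png",cv2.resize(a,(800,600),interpolation=3))
```

```text
(no output)
```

View pics/top0c.png

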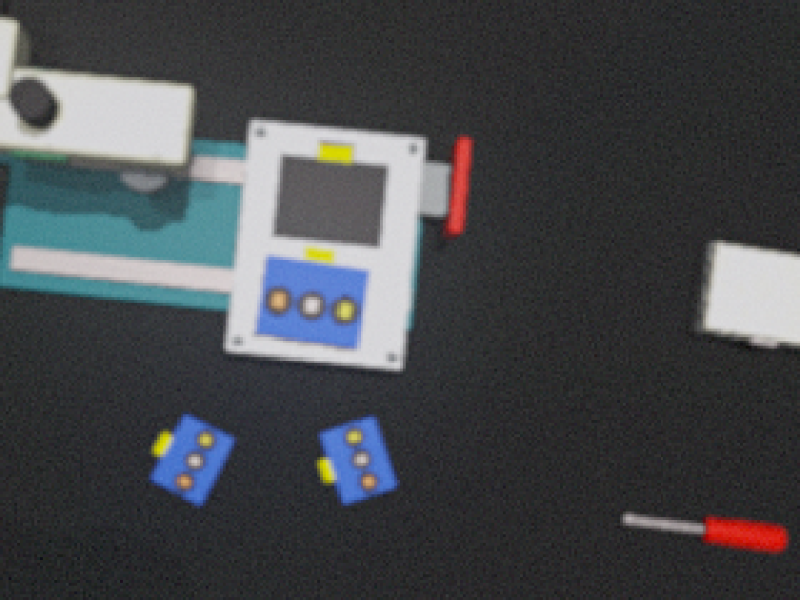

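View pics/side0.png

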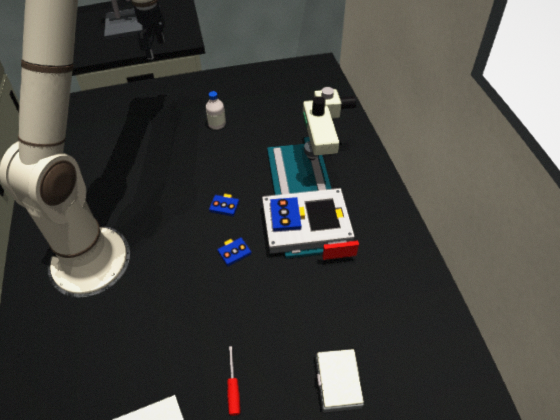

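The real carrier is the large blue plate on the deck, at top px (288,194). The look-alikes are two smaller blue plates on the bench, at top px (248,251) and (304,252). I'll measure the carrier and the pocket next.

```bash
cat > m.py <<'E'
from h import *
def rects(n="top",verbose=True):
    c=cam(n);g=cv2.cvtColor(c["color"],cv2.COLOR_BGR2HSV).astype(int);H,S,Vv=g[...,0],g[...,1],g[...,2]
    ys,xs=np.mgrid[:420,:560];P=world(c,np.c_[xs.ravel(),ys.ravel()]).reshape(420,560,3)
    roi=(P[...,0]>480)&(P[...,0]<760)&(P[...,1]>-230)&(P[...,1]<260)&(P[...,2]>30)&(P[...,2]<95)
    out={}
    for k,m,z in(("blue",(H>100)&(H<130)&(S>120),74),("yellow",(H>20)&(H<35)&(S>150),None),("black",(Vv<110)&(S<80),56),("red",((H<8)|(H>172))&(S>150),80)):
        m=(m&roi).astype(np.uint8);N,L,st,ce=cv2.connectedComponentsWithStats(m)
        for i in range(1,N):
            if st[i,4]<(25 if k=="yellow" else 60):continue
            cs=cv2.findContours((L==i).astype(np.uint8),0,2)[0][0][:,0].astype(float)
            med=np.median(P[L==i],0)
            w=world(c,cs,z if z else med[2])[:,:2].astype(np.float32)
            r=cv2.minAreaRect(w);a=r[2]%90;a=a-90 if a>45 else a
            print(k,st[i,4],"px",ce[i].round(),"med",med.round(1),"rect",np.round(r[0],1),np.round(r[1],1),"deg",round(a,1))
if __name__=="__main__":
    for n in("top","side"): print(n);rects(n)
    print(get_obs()["clock"])
E
python3 m.py
```

```text
top
blue 627 px [289. 195.] med [560.8 -18.9  73.4] rect [551.7 -18.6] [93.  71.4] deg -7.9
yellow 54 px [297. 143.] med [700.8 -40.4  47.9] rect [699.6 -40.4] [14.1 28. ] deg 0.6
black 936 px [295. 160.] med [653.2 -35.5  47.7] rect [652.  -35.9] [97.9 75. ] deg -5.5
red 177 px [340. 155.] med [ 665.4 -156.7   78. ] rect [ 663.3 -155.3] [16.2 94.6] deg -6.0
side
blue 721 px [285. 214.] med [556.5 -30.8  72.8] rect [553.1 -26.5] [107.8  75.4] deg -7.8
yellow 42 px [302. 212.] med [598.5 -30.9  72.7] rect [598.6 -31.4] [34.4 10.8] deg -14.8
yellow 58 px [338. 213.] med [701.5 -39.1  47.3] rect [702.1 -40.1] [31.8 18.6] deg -6.2
black 823 px [322. 214.] med [655.  -33.4  47.5] rect [653.8 -38.1] [101.4  79.5] deg -5.7
black 345 px [306. 244.] med [ 585.  -116.9   43.6] rect [ 599.5 -128.8] [ 18.7 224. ] deg -6.1
red 497 px [340. 250.] med [ 663.9 -165.7   62.7] rect [ 659.7 -176.1] [45.1 98.8] deg -5.1
1.1
```

{"method": "carry_out", "body": {
  "steps": "0 0 0 -0.148 1;0 0 0 -0.148 1;-23 -31.5 0 0 1;-23 -31.5 0 0 1;-23 -31.5 0 0 1;-23 -31.5 0 0 1;-23 -31.5 0 0 1;-23 -31.5 0 0 1;-23 -31.5 0 0 1;-23 -31.5 0 0 1;-23 -31.5 0 0 1;-23 -31.5 0 0 1;-23 -31.5 0 0 1;-23 -31.5 0 0 1;-23 -31.5 0 0 1;-23 -31.5 20 0 1;-23 -31.5 20 0 1;-23 -31.5 20 0 1;-23 -31.5 20 0 1;-23 -31.5 20 0 1"
}}

```text
clock: 3.6
tool_pos: [606.1, -29.7, 141.8]
ee_rot: [0.069, 0.998, 0.0, 0.0]
force: [0.6, -1.0, 0.1]
grip_width: 85.5
grip_force: 0.0
```

```bash
cat > look.py <<'E'
import sys
from m import *
n,tag=sys.argv[1],sys.argv[2];x0,y0,w=map(int,sys.argv[3:6]);h=w*3//4
c=cam(n);cv2.imwrite(f"pics/{tag}.png",cv2.resize(c["color"][y0:y0+h,x0:x0+w],(800,600),interpolation=cv2.INTER_CUBIC))
rects(n);o=get_obs();print(o["clock"],o["tool_pos"].round(1) if hasattr(o["tool_pos"],"round") else o["tool_pos"],o["ee_rot"],o["force"])
E
python3 look.py side s1 230 150 160
```

```text
blue 724 px [285. 215.] med [555.7 -30.9  73. ] rect [553.  -26.8] [108.4  75. ] deg -9.8
yellow 44 px [302. 212.] med [598.7 -31.7  72.6] rect [598.2 -33. ] [37.7 10.8] deg -14.8
yellow 55 px [339. 213.] med [702.2 -38.5  47.4] rect [702.7 -40.3] [31.8 17.3] deg -6.7
black 749 px [323. 216.] med [658.6 -39.4  47.6] rect [649.6 -37.9] [101.8  88.3] deg -4.8
black 96 px [299. 230.] med [581.5 -78.9  55.1] rect [584.  -69.8] [57.8 31.7] deg -42.3
black 349 px [305. 245.] med [ 580.1 -116.1   43. ] rect [ 599.5 -128.8] [ 18.7 224. ] deg -6.1
red 500 px [340. 250.] med [ 664.8 -165.6   62.9] rect [ 660.4 -176. ] [44.7 97.5] deg -5.1
3.7 [605.3 -35.  139.7] [ 0.07235013  0.99737714 -0.00157412 -0.00135212] [-0.46781781 -0.44910969  0.214295  ]
```

View pics/s1.png

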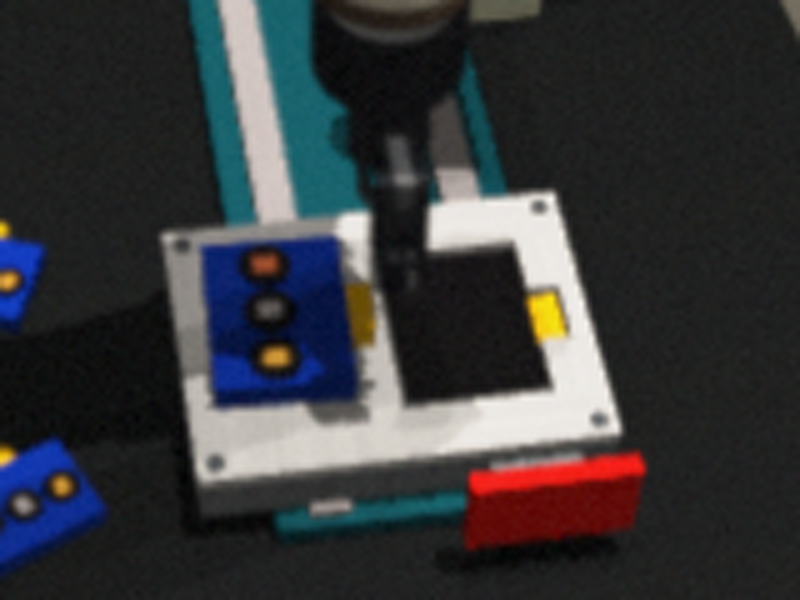

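{"method": "carry_out", "body": {
  "steps": "0 0 0 0 1;0 0 0 0 1;0 0 10 0 1;0 0 10 0 1;0 0 10 0 1;0 0 10 0 1;0 0 0 0 1;0 0 0 0 1"
}}

```text
clock: 4.7
tool_pos: [605.5, -28.7, 102.3]
ee_rot: [0.069, 0.998, 0.0, 0.0]
force: [0.6, -0.6, -0.3]
grip_width: 85.2
grip_force: 0.0
```

{"method": "carry_out", "body": {
  "steps": "0 0 9 0 1;0 0 9 0 1;0 0 9 0 1;0 0 0 0 1;0 0 0 0 0.7;0 0 0 0 0.55;0 0 0 0 0.45;0 0 0 0 0.38;0 0 0 0 0.3;0 0 0 0 0.2;0 0 0 0 0.2;0 0 0 0 0.2"
}}

```text
clock: 6.2
tool_pos: [605.6, -28.6, 75.9]
ee_rot: [0.069, 0.998, 0.0, 0.0]
force: [-1.0, -0.1, 5.6]
grip_width: 27.8
grip_force: 58.9
```

```bash
python3 m.py; python3 look.py side s2 230 150 160
```

```text
top
blue 66 px [275. 203.] med [530.7  18.9  73.8] rect [534.7  17.5] [24.5 24.5] deg 0.7
red 173 px [340. 155.] med [ 665.9 -156.7   78.6] rect [ 663.3 -155.4] [15.7 94.5] deg -5.5
side
blue 725 px [285. 215.] med [556.6 -31.7  73.1] rect [552.7 -26.9] [108.3  74.7] deg -9.5
yellow 58 px [338. 213.] med [701.7 -39.4  47.3] rect [702.  -40.2] [31.8 18.6] deg -6.7
black 840 px [321. 216.] med [654.2 -45.9  47.8] rect [633.5 -34. ] [107.1 120.4] deg -6.3
black 352 px [305. 245.] med [ 579.7 -116.2   43.4] rect [ 599.5 -128.8] [ 18.8 224. ] deg -6.1
red 492 px [340. 249.] med [ 665.8 -165.9   62.9] rect [ 660.4 -175.9] [44.6 97.4] deg -5.4
6.3
blue 728 px [285. 215.] med [555.4 -31.2  73.1] rect [553. -27.] [108.4  75. ] deg -9.8
yellow 57 px [339. 213.] med [701.9 -38.2  47.4] rect [702.2 -38.7] [28.7 18.6] deg -6.7
black 844 px [321. 216.] med [654.3 -45.8  47.9] rect [633.5 -34. ] [107.1 120.4] deg -6.3
black 345 px [306. 244.] med [ 584.7 -116.5   43.4] rect [ 599.5 -128.6] [ 18.5 224. ] deg -6.1
red 496 px [340. 250.] med [ 665.5 -165.8   63.1] rect [ 660.5 -176.1] [45.8 96.9] deg -6.3
6.4 [605.6 -28.6  75.9] [6.88398511e-02 9.97627702e-01 1.60727420e-05 2.07968863e-04] [-0.82557809 -0.26544648  6.64620155]
```

View pics/s2.png

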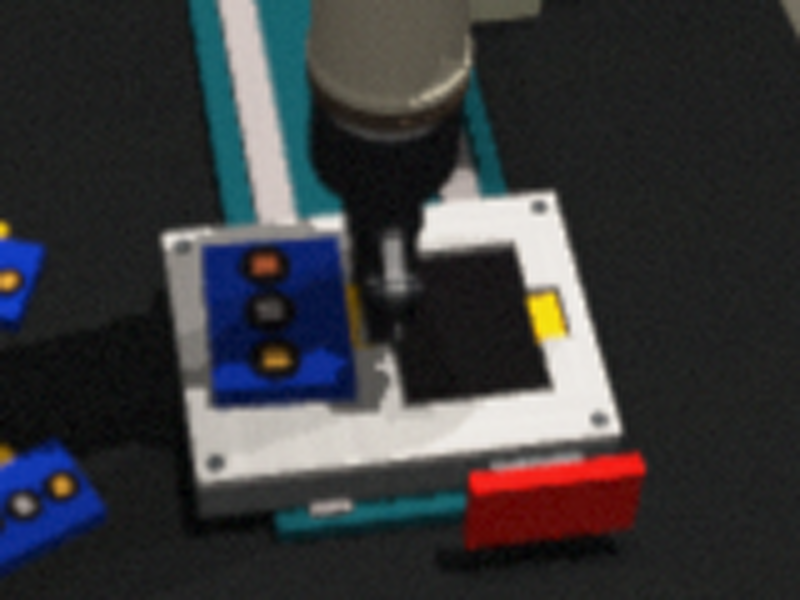

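{"method": "carry_out", "body": {
  "steps": "-4 0 -0.4 -0.018 0.2;-5 0 0 -0.018 0.2;-5 0 0 0 0.2;-5 0 0 0 0.2;-5 0 0 0 0.2;-5 0 0 0 0.2;-5 0 0 0 0.2;-5 0 0 0 0.2;-5 0 0 0 0.2;-5 0 0 0 0.2;-5 0 0 0 0.2;-5 0 0 0 0.2;-5 0 0 0 0.2;-5 -0.5 0 0 0.2;-5 -0.5 0 0 0.2;-5 -0.5 0 0 0.2;-5 -0.5 0 0 0.2;-5 0 0 0 0.2;-5 0 0 0 0.2;0 0 0 0 0.2"
}}

```text
clock: 8.9
tool_pos: [699.7, -40.6, 75.9]
ee_rot: [0.051, 0.999, -0.0, 0.001]
force: [0.3, -0.9, -1.1]
grip_width: 27.7
grip_force: 59.2
```

```bash
python3 m.py; python3 look.py side s3 230 150 160
```

```text
top
blue 76 px [282. 151.] med [673.1   1.5  73.8] rect [671.9   1.4] [30.3 21.9] deg 0.7
blue 85 px [282. 169.] med [623.3   0.8  73.1] rect [ 6.243e+02 -4.000e-01] [33.2 22.5] deg -7.5
red 81 px [341. 146.] med [ 688.3 -159.7   78.2] rect [ 681.5 -158.3] [13.6 57.7] deg -5.5
side
blue 775 px [321. 213.] med [650.2 -46.8  72.8] rect [647.  -42.5] [112.3  78.2] deg -6.7
black 66 px [302. 218.] med [600.9 -46.9  55.6] rect [607.8 -22.5] [90.5 35.6] deg -32.6
black 80 px [331. 226.] med [687.2 -80.2  50. ] rect [651.5 -80. ] [94.6 32.5] deg 2.5
black 356 px [306. 245.] med [ 583.  -116.4   43.3] rect [ 599.6 -128. ] [ 20.4 223.8] deg -6.9
red 504 px [340. 250.] med [ 665.3 -165.6   61.8] rect [ 659.7 -176.1] [45.5 99. ] deg -4.7
9.0
blue 769 px [320. 213.] med [650.5 -47.3  72.9] rect [646.7 -42.3] [112.2  78.1] deg -7.1
black 67 px [302. 218.] med [600.8 -47.3  55.8] rect [607.8 -22.5] [90.5 35.6] deg -32.6
black 79 px [331. 226.] med [687.2 -80.5  49.4] rect [651.5 -80. ] [94.6 31.8] deg 2.0
black 354 px [306. 244.] med [ 583.1 -116.7   43.4] rect [ 599.5 -128.9] [ 18. 224.] deg -5.6
red 495 px [340. 249.] med [ 665.4 -165.7   62.7] rect [ 659.7 -176.2] [45.2 98.8] deg -5.1
9.1 [699.3 -40.5  76.1] [5.08818000e-02 9.98704445e-01 1.52289160e-05 6.87637640e-04] [ 1.08648384  0.76837741 -0.70892354]
```

View pics/s3.png

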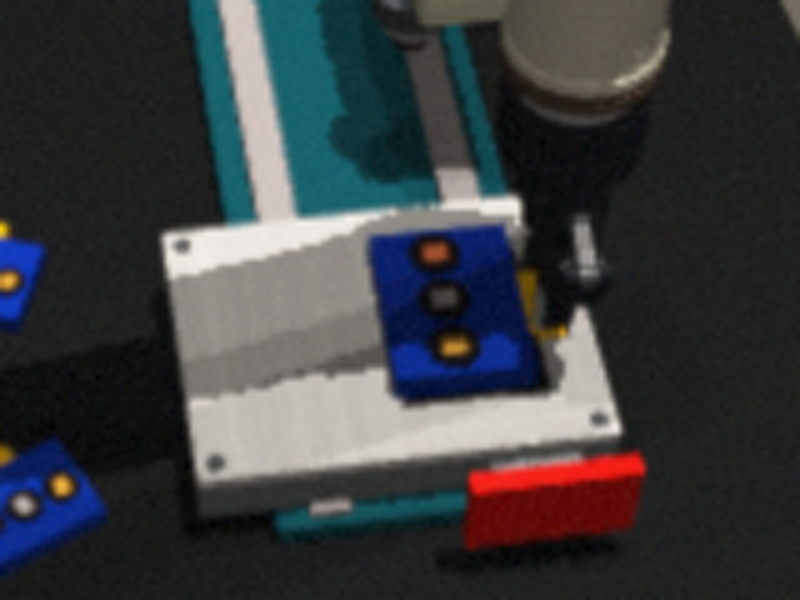

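{"method": "carry_out", "body": {
  "steps": "-2.5 0 0 0 0.2;-2.5 0 0 0 0.2;0 0 0 0 0.2;0 0 1 0 0.2;0 0 1 0 0.2;0 0 0 0 0.2;0 0 0 0 0.2"
}}

```text
clock: 9.98
tool_pos: [703.6, -41.0, 73.6]
ee_rot: [0.051, 0.999, 0.0, -0.0]
force: [-0.2, -0.1, -2.9]
grip_width: 27.7
grip_force: 59.5
```

{"method": "carry_out", "body": {
  "steps": "0 0 1 0 0.2;0 0 1 0 0.2;0 0 1 0 0.2;0 0 0 0 0.2;0 0 1 0 0.2;0 0 0 0 0.2;0 0 0 0 0.2"
}}

```text
clock: 10.85
tool_pos: [703.8, -40.9, 69.8]
ee_rot: [0.051, 0.999, 0.0, 0.0]
force: [0.4, -0.7, -1.6]
grip_width: 27.0
grip_force: 59.7
```

{"method": "carry_out", "body": {
  "steps": "0 0 0.7 0 0.2;0 0 0.7 0 0.2;0 0 0 0 0.2;0 0 0 0 0.2"
}}

```text
clock: 11.35
tool_pos: [703.7, -41.0, 68.3]
ee_rot: [0.051, 0.999, 0.0, 0.0]
force: [0.2, -0.1, -1.6]
grip_width: 27.7
grip_force: 59.8
```

```bash
cat > tilt.py <<'E'
from m import *
c=cam("side");g=cv2.cvtColor(c["color"],cv2.COLOR_BGR2HSV).astype(int)
ys,xs=np.mgrid[:420,:560];P=world(c,np.c_[xs.ravel(),ys.ravel()]).reshape(420,560,3)
m=(g[...,0]>100)&(g[...,0]<130)&(g[...,1]>120)&(P[...,0]>580)&(P[...,0]<720)&(abs(P[...,1]+60)<330)&(P[...,2]>58)
Q=P[m];
for _ in range(6):
    A=np.c_[Q[:,:2]-Q[:,:2].mean(0),np.ones(len(Q))];k=np.linalg.lstsq(A,Q[:,2],rcond=None)[0];r=Q[:,2]-A@k;Q=Q[abs(r)<max(3,2*r.std())]
print("n",len(Q),"centre",Q.mean(0).round(1),"slopes",k[:2].round(3),"z",k[2].round(1))
E
python3 tilt.py; python3 look.py side s4 280 170 100
```

```text
n 625 centre [650.8 -40.   65.5] slopes [0.002 0.002] z 65.5
blue 721 px [322. 213.] med [653.9 -44.6  65.1] rect [648.2 -46.5] [107.2  75.8] deg -6.3
black 66 px [302. 221.] med [598.3 -49.   54.5] rect [600.3 -45.7] [66.5 35.6] deg 37.4
black 95 px [340. 220.] med [694.6 -71.1  55.3] rect [695.9 -70.4] [65.8 26.8] deg -33.7
black 352 px [306. 244.] med [ 584.7 -116.7   43.9] rect [ 599.5 -128.1] [ 20.6 223.8] deg -6.9
red 498 px [340. 250.] med [ 665.  -165.8   63.1] rect [ 659.7 -176.4] [45.6 98.8] deg -5.1
11.5 [703.7 -40.9  68.3] [5.08685633e-02 9.98705354e-01 1.85116229e-05 7.44156356e-05] [ 1.10158477  0.79012204 -1.6037074 ]
```

View pics/s4.png

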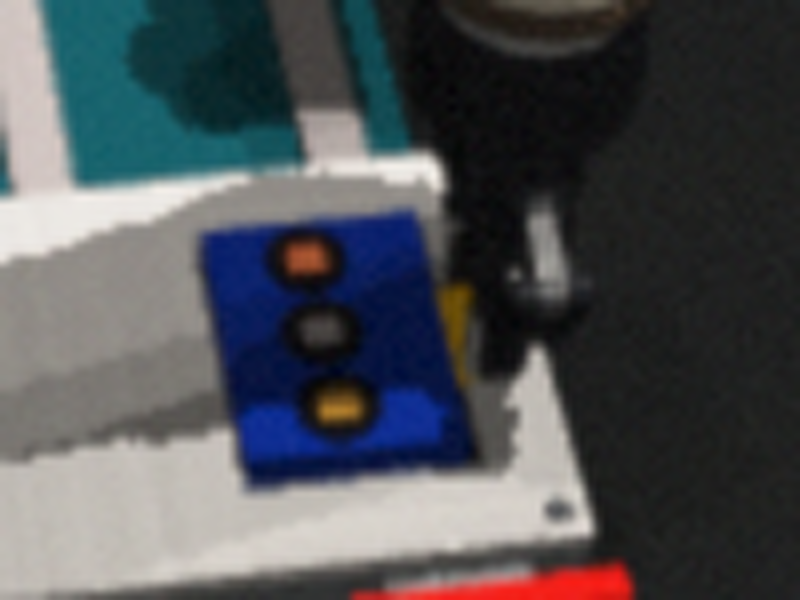

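It went in level, with the top at about 65.5 mm (home is 66 mm). I'll release and rise.

{"method": "carry_out", "body": {
  "steps": "0 0 0 0 0.45;0 0 0 0 0.6;0 0 0 0 0.8;0 0 0 0 0.8;0 0 -10 0 0.8;0 0 -30 0 0.8;0 0 -40 0 0.8;0 0 -40 0 0.8;0 -35 -20 0 0.8;0 -50 0 0 0.5;0 -50 0 0 0.3;0 -50 0 0 0;0 -40 0 0 0;0 0 0 0 0;0 0 0 0 0"
}}

```text
clock: 13.38
tool_pos: [681.0, -264.0, 208.8]
ee_rot: [0.051, 0.999, 0.0, 0.0]
force: [-0.0, -0.4, -0.2]
grip_width: -0.1
grip_force: 0.0
```

```bash
python3 tilt.py; python3 look.py top t5 240 110 120
```

```text
n 606 centre [651.6 -39.2  65.2] slopes [-0.     0.001] z 65.1
blue 363 px [296. 152.] med [672.  -37.3  65.2] rect [667.5 -36.1] [95.2 35.6] deg -5.8
blue 282 px [294. 169.] med [624.8 -32.3  65.3] rect [626.7 -31.9] [94.1 29.2] deg -6.1
yellow 49 px [297. 143.] med [697.7 -39.9  64.6] rect [697.7 -39.8] [11.1 27.6] deg 0.6
red 171 px [340. 155.] med [ 665.5 -156.6   79. ] rect [ 663.4 -155.9] [14.9 94.2] deg -5.5
13.525 [ 681.5 -262.3  208.6] [4.94086639e-02 9.98778438e-01 6.03998553e-04 2.23583966e-04] [-0.8591819   0.12315418  0.18751113]
```

View pics/t5.png

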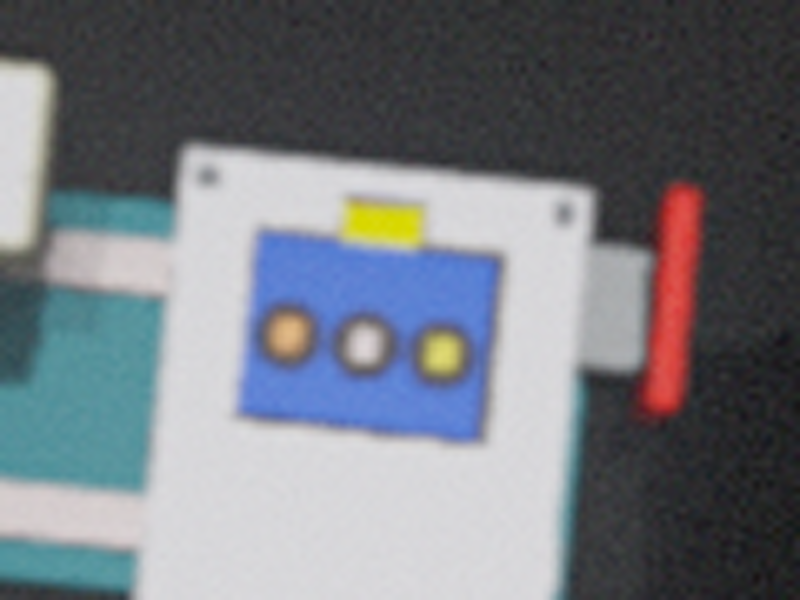

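The carrier is seated level at top px (295,161), with its key in the slot. The stage is still out. Next I'll line up behind the red plate, low down with the fingers shut.

{"method": "carry_out", "body": {
  "steps": "13 0 -0 0 0;13 0 20 0 0;0 0 40 0 0;0 0 40 0 0;0 0 30 0 0;0 0 18 0 0;0 0 0 0 0;0 20 0 0 0;0 20 0 0 0;0 12 0 0 0;0 0 0 0 0;0 0 0 0 0"
}}

```text
clock: 15.02
tool_pos: [660.1, -211.1, 60.5]
ee_rot: [0.051, 0.999, -0.0, 0.0]
force: [0.3, -0.8, 0.3]
grip_width: 0.2
grip_force: 0.0
```

{"method": "carry_out", "body": {
  "steps": "0 6 0 0 0;0 6 0 0 0;0 5 0 0 0;0 5 0 0 0;0 4 0 0 0;0 4 0 0 0;0 4 0 0 0;0 4 0 0 0;0 4 0 0 0;0 4 0 0 0;0 4 0 0 0;0 4 0 0 0"
}}

```text
clock: 16.52
tool_pos: [665.0, -162.7, 60.4]
ee_rot: [0.053, 0.999, -0.003, 0.0]
force: [-0.4, -9.8, -0.3]
grip_width: -0.1
grip_force: 4.7
```

{"method": "carry_out", "body": {
  "steps": "0 5 0 0 0;0 6 0 0 0;0 6 0 0 0;0 6 0 0 0;0 6 0 0 0;0 6 0 0 0;0 6 0 0 0;0 6 0 0 0;0 6 0 0 0;0 6 0 0 0;0 6 0 0 0;0 6 0 0 0;0 6 0 0 0;0 6 0 0 0;0 6 0 0 0;0 6 0 0 0;0 6 0 0 0;0 6 0 0 0;0 6 0 0 0;0 0 0 0 0"
}}

```text
clock: 19.02
tool_pos: [676.1, -48.6, 60.3]
ee_rot: [0.052, 0.999, -0.002, -0.001]
force: [-3.0, -6.6, 3.0]
grip_width: -0.1
grip_force: 3.4
```

```bash
python3 tilt.py; python3 look.py side s6 220 100 160
```

```text
n 401 centre [655.6  95.   65.4] slopes [-0.003  0.003] z 65.4
blue 456 px [310. 177.] med [650.1  91.5  65.2] rect [657.4  83.9] [107.6  68.4] deg -6.4
black 68 px [315. 160.] med [696.  164.7  54.9] rect [690.8 164.6] [22.2 50. ] deg -3.6
black 324 px [292. 206.] med [580.5  16.2  44.3] rect [588.8   4.4] [ 24.  177.2] deg -6.8
red 65 px [344. 208.] med [716.6 -38.7  68.4] rect [707.6 -51.4] [52.5 16.2] deg -18.3
red 193 px [320. 211.] med [650.9 -32.   62.2] rect [645.8 -46.7] [52.6 35.3] deg -15.8
19.175 [676.1 -48.5  60.3] [ 5.22230281e-02  9.98632637e-01 -2.19638755e-03 -8.87814800e-04] [-2.90843137 -6.07028962  2.57401841]
```

View pics/s6.png

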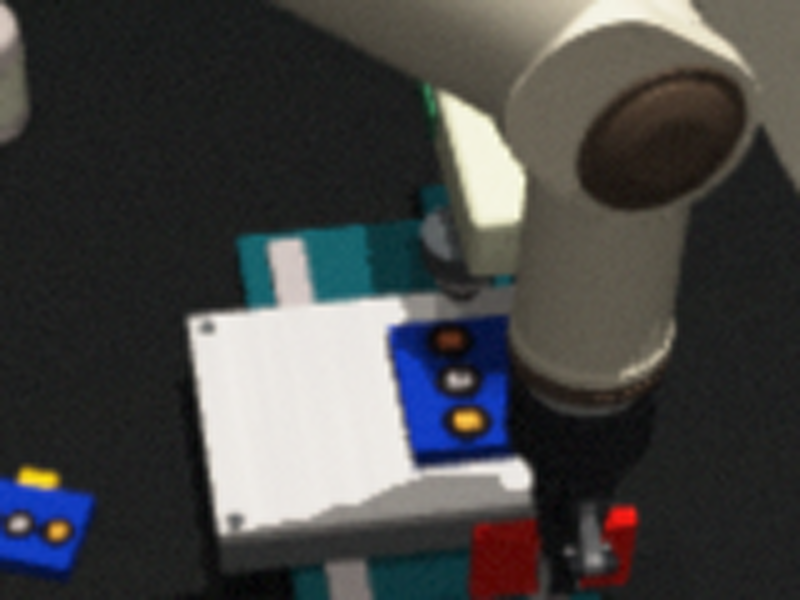

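Run:
```python
from h import *
c=cam("side")
for q in[(650,160),(540,180),(600,350),(530,350),(520,120),(450,70),(490,170),(480,240),(300,5)]:
    p=[220+q[0]/5,100+q[1]/5];print(q,world(c,p)[0].round())
c=cam("top")
ys,xs=np.mgrid[:420,:560];P=world(c,np.c_[xs.ravel(),ys.ravel()])
for z0,z1 in((120,200),(200,260),(260,330),(330,420),(420,520)):
    k=P[(P[:,2]>z0)&(P[:,2]<z1)&(P[:,0]>520)&(P[:,0]<800)&(P[:,1]>-200)&(P[:,1]<300)]
    print(z0,len(k), k.min(0).round() if len(k) else "",k.max(0).round() if len(k) else "")
```

```text
(650, 160) [ 673. -101.  407.]
(540, 180) [641. -60. 365.]
(600, 350) [669. -85. 275.]
(530, 350) [642. -66. 262.]
(520, 120) [615. -97. 437.]
(450, 70) [586. -93. 465.]
(490, 170) [683. 129. 195.]
(480, 240) [667.  90. 182.]
(300, 5) [526. -91. 507.]
120 2466 [645.  -6. 121.] [800. 300. 200.]
200 740 [690. 142. 200.] [788. 300. 244.]
260 0  
330 32 [618. -55. 388.] [717.  11. 420.]
420 2581 [554. -99. 420.] [722.  11. 520.]
```

{"method": "carry_out", "body": {
  "steps": "0 4 0 0 0;0 5 0 0 0;0 5 0 0 0;0 5 0 0 0;0 5 0 0 0;0 5 0 0 0;0 5 0 0 0;0 4 0 0 0;0 3 0 0 0;0 2 0 0 0;0 2 0 0 0;0 0 0 0 0"
}}

```text
clock: 20.78
tool_pos: [679.8, -10.4, 60.4]
ee_rot: [0.054, 0.999, -0.006, -0.002]
force: [-6.1, -16.0, 6.4]
grip_width: -0.1
grip_force: 8.5
```

{"method": "carry_out", "body": {
  "steps": "0 0 0 0 0;0 1 0 0 0;0 1 0 0 0;0 1 0 0 0;0 0 0 0 0;0 0 0 0 0"
}}

```text
clock: 21.52
tool_pos: [679.8, -10.4, 60.4]
ee_rot: [0.055, 0.998, -0.007, -0.002]
force: [-6.5, -21.0, 7.8]
grip_width: 0.0
grip_force: 10.7
```

```bash
python3 tilt.py; python3 m.py | grep -E "red|side"; python3 -c "
from h import *
c=cam('top');cv2.imwrite('pics/t7.png',cv2.resize(c['color'][80:200,170:330],(800,600)))"
```

```text
n 338 centre [656.  129.7  65.2] slopes [0.005 0.006] z 65.2
side
red 80 px [340. 198.] med [7.192e+02 3.000e-01 6.230e+01] rect [707.4 -13.2] [55.5 24.5] deg -25.3
red 180 px [318. 200.] med [654.3   6.2  60.9] rect [649.9  -8.4] [54.5 33.1] deg -15.7
```

The position held while the force rose, so the stage is against the stop. I'll back off and verify.

{"method": "carry_out", "body": {
  "steps": "0 -6 0 0 0;0 -10 0 0 0;0 -20 0 0 0;0 -40 0 0 0;0 -50 0 0 0;0 -50 0 0 0;0 -30 0 0 0;0 0 -40 0 0;0 0 -40 0 0;0 0 -30 0 0;0 0 0 0 0;0 0 0 0 0"
}}

```text
clock: 23.22
tool_pos: [660.4, -201.7, 169.4]
ee_rot: [0.051, 0.999, 0.0, -0.001]
force: [0.6, 0.3, -0.3]
grip_width: -0.3
grip_force: 0.0
```

```bash
python3 tilt.py; python3 m.py | grep -E "red|side|blue"; python3 look.py side s8 260 120 120 | tail -1
```

```text
n 443 centre [665.9 125.   65.2] slopes [0.014 0.011] z 65.2
blue 331 px [236. 160.] med [642.8 122.3  65.5] rect [664.9 133.3] [95.7 73.3] deg -5.8
red 106 px [279. 146.] med [691.8  10.1  78.9] rect [680.9  12.3] [12.  88.9] deg -7.0
side
blue 532 px [310. 169.] med [663.3 121.1  65. ] rect [664.9 121.3] [107.7  75.8] deg -5.9
red 374 px [324. 199.] med [673.    4.7  61.3] rect [668.6  -9.2] [52.6 79.3] deg -6.0
23.475 [ 660.4 -201.3  168.9] [ 5.07897854e-02  9.98708748e-01  2.82946206e-04 -1.07444586e-03] [-0.27805611 -0.55893331  0.63632356]
```

View pics/s8.png

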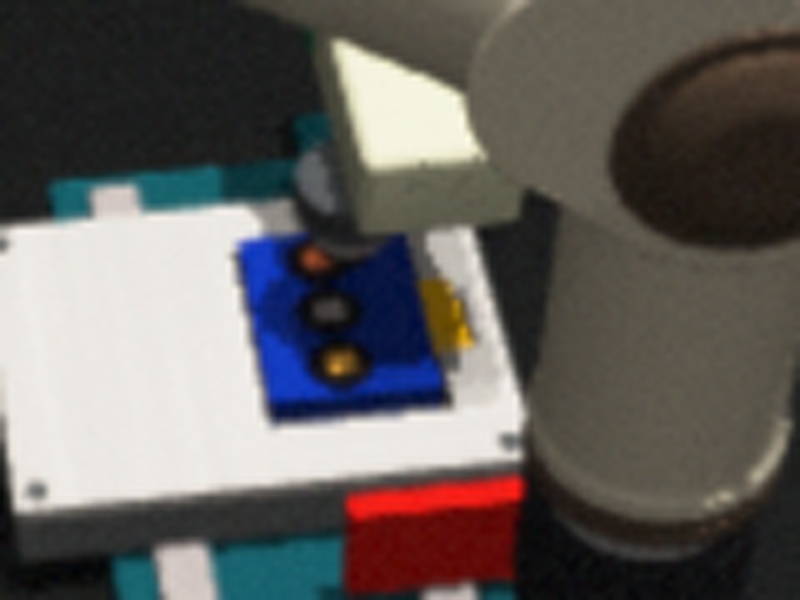

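Run:
```python
from h import *
c=cam("side")
for q in[(345,195),(300,190),(375,250),(345,255)]:
    p=[260+q[0]*.15,120+q[1]*.15];print(q,world(c,p)[0].round(),world(c,p,106)[0].round())
P=world(c,[(u,v) for v in range(138,162) for u in range(300,330)])
k=P[(P[:,2]>95)&(P[:,2]<150)&(P[:,1]>90)];print(len(k))
for z in range(95,150,6):
    s=k[(k[:,2]>=z)&(k[:,2]<z+6)]
    if len(s):print(z,len(s),s.min(0).round(),s.max(0).round())
```

```text
(345, 195) [663. 113. 156.] [679. 163. 106.]
(300, 190) [648. 130. 147.] [661. 170. 106.]
(375, 250) [696. 165.  65.] [682. 127. 106.]
(345, 255) [665. 114. 119.] [669. 127. 106.]
121
101 3 [659. 126. 104.] [678. 132. 106.]
107 6 [661. 118. 107.] [674. 127. 113.]
113 4 [653. 116. 115.] [682. 132. 118.]
119 14 [654. 113. 119.] [677. 126. 124.]
131 19 [645. 107. 131.] [681. 129. 137.]
137 16 [645. 106. 137.] [674. 131. 143.]
143 46 [646. 106. 143.] [667. 156. 149.]
149 13 [648. 115. 149.] [666. 154. 150.]
```

```bash
python3 -c "
from h import *
print(finish_job())"
```

```text
the job is handed in; nothing more can be done
None
```

The carrier is seated level in the keyed pocket with its yellow key in the slot. The stage was pushed gently in until it stopped moving under rising force, and the job is handed in. The hand-in returned no verdict. The stage's full travel rests on that stop and on camera measurements of about 169 mm moved, because the joint value itself was not readable.

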